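Turn a steering controller board over and hold the loupe in focus above it

TASK

First swing the hinged blue frame with the controller board all the way over by its orange pin, so that it lies flat with its solder side up. Then take the loupe off its rest by the red handle and hold it level in the air, its lens centred over the red-ringed solder joint and its rim at the height of the yellow band on the post, without the loupe touching the board fixture. Finish while still holding it there, steady, with the yellow band and the loose tools left as they were.

Things in the scene. Friction and masses are not known exactly. Their poses are not given: they have to be found in the camera images.
- fixture: Fixed turnover fixture, grey base 12 mm thick over x -65..105, y -130..130 mm. Origin on the table under the hinge's middle, z up. Hinge axis along its x through (0, 0, 50 mm), between cheeks at x = +-58, 62 mm tall. The blue board frame lies towards +y at first, towards -y when turned over. A steel post (8 mm diameter, 177 mm tall) with the yellow band stands at (90, -65).
- board_frame (a joint): Frame angle (rad): 0 flat towards the fixture's +y, component side up; pi/2 upright; pi (its stop) flat towards -y, solder side up. Starts 0 to 0.35. Stiff hinge: stays where left, takes about 3 N at the pin. Frame: 101 mm along the hinge, reaching 118 mm out from its axis, 10 mm thick, the hinge axis at half its thickness.
- pin_grip (a point): Point on the orange pin, the frame's handle: 12 mm diameter, parallel to the hinge axis and 108 mm out from it, in the frame's mid-plane, sticking out on the fixture's -x side (x = -50 to -122 mm, this point at -98). Pinch it from above, fingers closing across it; it turns in the fingers while swung over in an arc about the hinge axis.
- suspect_joint (a point): The solder joint ringed in red (ring 24 mm diameter) in the middle of the board's solder side, 62 mm out from the hinge axis; underneath at first. Turned over it lies at (0, -62, 52) mm of the fixture frame.
- band_mid (a point): Middle of the yellow band on the post (24 mm diameter, 16 mm tall). It marks the focal height, set differently each time, 110 to 150 mm above the table. A clamped collar; leave it as it is.
- loupe: Hand loupe, about 0.15 kg, level on its rest. Origin under the lens centre, at the level of the handle's underside; z up, handle towards -x. Black lens rim 75 mm diameter, 14 mm tall; red handle with flat upright sides, 14 mm wide, 18 mm tall, x = -53 to -153 mm. Lens and handle share the mid-plane z = 9 mm. Centre of mass about 62 mm from the lens centre, in the handle.
- lens (a point): Centre of the loupe's lens, at half the height of its rim.
- loupe_grip (a point): Good place to grip the loupe from above: middle height of the red handle, 75 mm from the lens centre towards -x of the loupe; fingers close across the 14 mm width (along the loupe's y).
- loupe_rest: Fixed rest, base 200 x 85 x 8 mm, origin under its middle, x along the loupe towards the lens. The handle's underside lies 50 mm above the table; the loupe is carried by a 72 mm saucer under the lens (x = 65) and by a post under the handle (x = -65, 16 mm thick) with low cheeks beside the handle, 60 mm high. Fingers have room between saucer and post; the loupe lifts straight up.
- wrench: Bystander: steel wrench lying on the table; leave alone.
- screwdriver: Bystander: screwdriver lying on the table; leave alone.
- socket: Bystander: steel socket, 30 mm diameter, 36 mm tall, standing nearest the robot; leave alone.
- spray_can: Bystander: blue can, 60 mm diameter, 170 mm tall, standing; leave alone.
- bolt: Bystander: flanged bolt standing on its head, 57 mm tall; leave alone.
- pliers: Bystander: pliers with red handles lying on the table; leave alone.
Things that resemble listed ones, but are neither listed nor needed, are in the scene too. What is shaped like the loupe_rest but green, pink or turquoise is not meant.

How it is judged:
On the way, in this order (a step that is already met when the one before it is completed fails the run):
1. the board frame is turned all the way over, solder side up, while the loupe still lies on its rest (value of joint board_frame above 3 rad), for 0.2 s.
2. the loupe is lifted off its rest in the fingers (z of loupe in the frame of loupe_rest above 0.065 m and contact force between loupe and the fingers above 1 N), for 0.1 s.
At the end, for the whole second after the job is handed in: For a further second: frame past 3.0 rad; lens centre within 12 mm horizontally of the ringed joint and 8 mm in height of the band's middle; tilt under 5 degrees, under 20 mm/s; loupe gripped, touching neither fixture nor rest (value of joint board_frame above 3 rad and horizontal distance between lens and suspect_joint below 0.012 m and z of lens in the frame of band_mid between -0.008 and 0.008 m and angle between lens's own z axis and vertical below 0.09 rad and linear speed of loupe below 0.02 m/s and contact force between loupe and the fingers above 1 N and contact force between loupe and fixture below 0.2 N and contact force between loupe and loupe_rest below 0.2 N); the arm keeps its last pose, push and grip.
It fails at once if the loupe knocks against the board or its fixture (contact force between loupe and fixture above 1 N).
It fails at once if the yellow band is shifted on its post (distance of band_mid from where it was at the start of the episode above 0.005 m).
It fails at once if a loose tool or bystander is moved by more than 20 mm (distance of any of wrench, screwdriver, socket, spray_can, bolt, pliers from where it was at the start of the episode above 0.02 m).
It also fails if it takes over 58 s, if anything falls off the work surface, if the arm or the gripper's body presses on something with over 40 N, if the wrist force passes 120 N, or if a joint passes its speed limit or range.

ROBOT

A 7-joint arm with a two-finger parallel gripper is mounted at the origin on the work surface. World frame = base frame: x ahead of the robot, y to its left, z up, the work surface at z = 0. Lengths are in m, angles in rad, forces in N, time in s.
With the tool pointing down it reaches from about 0.425 to 0.95 m from the base axis. Payload 4.7 kg.
Tool frame: the origin (TCP) lies at the very end of the fingers, on their centre line; the grasp point (between the pads) lies 19 mm behind it (arm.pinch_z is the distance from the TCP to the grasp point, in m); z points along the fingers, y is the line along which they close (so a half turn about z gives the same grasp; the last joint's range is limited). The gripper opens to 87 mm and grips with 3 to 60 N. Pads are 19 mm wide; open, the fingers measure 117 mm over their backs; the gripper's body (75 mm by 190 mm) begins 51 mm behind the grasp point.
Start: joints at [-1.345, 0.469, -0.049, 1.532, 0.024, 1.141, -0.082], TCP at [0.17, 0.653, 0.223] pointing down, gripper open.
Joint ranges: [-2.59, 2.59], [-0.33, 1.99], [-1.39, 1.29], [0.1, 2.45], [-1.04, 4.18], [0.21, 1.99], [-2.66, 2.66]. Speed limits (rad/s): [2.57, 2.57, 3.14, 3.14, 3.14, 3.14, 3.14].

INTERFACE

Orientations are given as a unit quaternion [w, x, y, z].
In Python, from plant import arm gives the robot as it stands. The module is installed in compiled form; this text tells all that it offers. Calls block until the motion is done:
- arm.move_to(position, orientation): joint-space move of the TCP to a pose.
- arm.move_l(position, frame=None, v=0.15, max_force=None): straight line of the TCP; frame=None keeps the orientation; v is the mean speed in m/s. With max_force (N) it stops when the force on the tool has changed by that much, and returns True; else False.
- arm.movej(angles): joint-space move.
- arm.ungrasp() and arm.grab(grip_force=None): open the fingers fully, or close them until they stop; grip_force is the grip in N (None keeps the last).
- arm.hold(seconds).
- arm.ik(position, orientation): joint angles nearest the present ones, or None.
- arm.get_image(name): name is "scene" or "top" or "wrist"; returns a dict with "frame" (420x560x3 uint8, blue, green, red), "fov_y" (degrees; the focal length in pixels is half the picture's height over the tangent of half this angle, whatever the lens; pixels are square), "cx", "cy" (the principal point, pixels), "extrinsics" (4x4, takes a point from world to camera coordinates). Camera axes: x right, y up, looking along -z (the intrinsics and any distortion apply to the point x, -y, -z); pixel columns grow to the right and rows downward; lengths in m; the calibration is good to about 2 mm. A picture is of the moment at which its call begins. There is no depth.
A pose or a line that the arm cannot do raises arm.MotionError and nothing moves.
- arm.close_job(): hands the job in; it is judged then, once.
Readings, each from a call of its own:
- arm.read_time_s(): time.
- arm.read_joint_positions(): joint angles.
- arm.read_qd(): joint speeds.
- arm.read_joint_efforts(): joint torques, N m.
- arm.read_tool_pos(): TCP position.
- arm.read_tool_rot(): TCP orientation.
- arm.read_wrist_force(): force on the tool from outside, world axes, zero at the start.
- arm.read_moment(): the same for the moment, N m.
- arm.read_grip_width(): opening from 0.0 (shut) to 1.0 (fully open).
- arm.read_gripper_force(): force on a finger pad.
Only numpy, scipy, OpenCV 4.12 (cv2) and the standard library are available. Lean on these libraries where they do the work, as an engineer would, in place of code of your own. Each camera call takes 0.05 s, during which the arm holds its last target. There are 200 camera calls.

## Working session

There is one attempt and no reset: what is moved stays moved. The work goes in short steps, each a Python script; the robot and the scene stay as the last script left them, time stands still between calls to the robot, and variables do not carry over. Pictures are saved under pics/ and viewed, at most 10 in all, crops included, and the job is handed in when it is done.

```bash
mkdir -p pics; cat > h.py <<'E'
import numpy as np, cv2
from plant import arm
def shot(n,name):
    d=arm.get_image(n); cv2.imwrite(f'pics/{name}.png',d['frame'])
    np.savez(f'pics/{name}.npz',**{k:np.array(v) for k,v in d.items()}); return d
def load(name): return dict(np.load(f'pics/{name}.npz'))
def cam(d):
    f=d['frame'].shape[0]/2/np.tan(np.radians(float(d['fov_y']))/2); return f,float(d['cx']),float(d['cy']),np.array(d['extrinsics'])
def ray(d,u,v):
    f,cx,cy,E=cam(d); R=E[:3,:3]; o=-R.T@E[:3,3]
    w=R.T@np.array([(u-cx)/f,-(v-cy)/f,-1]); return o,w/np.linalg.norm(w)
def onz(d,u,v,z):
    o,w=ray(d,u,v); return o+w*(z-o[2])/w[2]
def proj(d,p):
    f,cx,cy,E=cam(d); c=E[:3,:3]@np.array(p)+E[:3,3]; return np.array([cx+f*c[0]/-c[2],cy-f*c[1]/-c[2]])
E
python3 - <<'E'
from h import *
for n in('top','scene','wrist'):
    d=shot(n,n+'0'); print(n,{k:v for k,v in d.items() if k!='frame'})
E
```

```text
top {'fov_y': 49.572395545200294, 'cx': 283.91059639749733, 'cy': 208.4990117052346, 'extrinsics': array([[ 0.02823064, -0.99959789, -0.00266362, -0.02653309],
       [ 0.99627991,  0.02791969,  0.08152805, -0.51092157],
       [-0.08142089, -0.0049553 ,  0.99666749, -1.56840074],
       [ 0.        ,  0.        ,  0.        ,  1.        ]])}
scene {'fov_y': 55.35832655342407, 'cx': 285.8419370980617, 'cy': 210.66467784358096, 'extrinsics': array([[-0.09143648,  0.99575236, -0.01079825,  0.0392523 ],
       [-0.8608788 , -0.07359183,  0.50345995,  0.39526555],
       [ 0.50052678,  0.05533059,  0.86395108, -1.37461694],
       [ 0.        ,  0.        ,  0.        ,  1.        ]])}
wrist {'fov_y': 66.66869562267668, 'cx': 275.82334649487564, 'cy': 209.60084004154857, 'extrinsics': array([[ 0.2520187 ,  0.96772141, -0.00135984, -0.67378609],
       [-0.92347479,  0.24007526, -0.29926274,  0.03624009],
       [-0.2892765 ,  0.07667559,  0.95416978, -0.39207795],
       [ 0.        ,  0.        ,  0.        ,  1.        ]])}
```

View pics/top0.png

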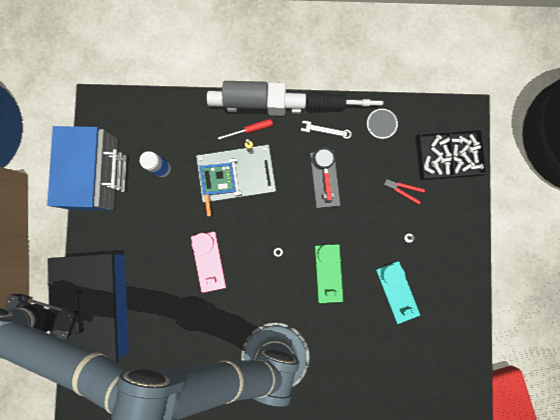

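View pics/scene0.png

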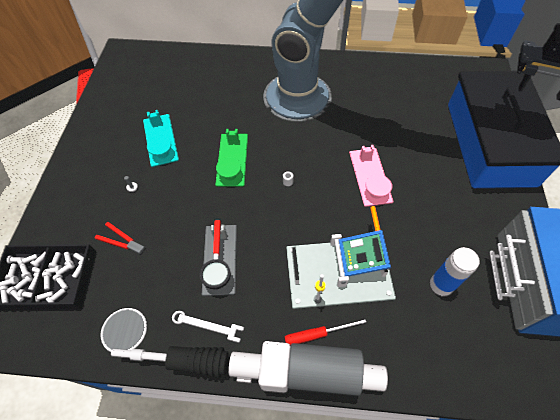

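Top view: fixture base spans about (197-275, 146-201), with the blue frame on its left (world +y), the pin at (208,207) and the band at (249,145). The loupe's lens is at (324,158) and its handle at (327,188). Next I'll measure by masks in both views.

```bash
cat > m.py <<'E'
from h import *
T=load('top0');S=load('scene0')
def mask(d,box,f):
    im=d['frame']; h=cv2.cvtColor(im,cv2.COLOR_BGR2HSV).astype(int); m=f(h[...,0],h[...,1],h[...,2])
    z=np.zeros(m.shape,bool); x0,y0,x1,y1=box; z[y0:y1,x0:x1]=m[y0:y1,x0:x1]
    n,l,s,c=cv2.connectedComponentsWithStats(z.astype(np.uint8),connectivity=8)
    return (l==1+np.argmax(s[1:,4])) if n>1 else z
def pts(m): v,u=np.nonzero(m); return np.c_[u,v]
def tri(a,b):
    (o,w),(p,q)=a,b; A=np.c_[w,-q]; s=np.linalg.lstsq(A,p-o,rcond=None)[0]
    x,y=o+w*s[0],p+q*s[1]; return (x+y)/2,np.linalg.norm(x-y)
orange=lambda h,s,v:(h>=8)&(h<=19)&(s>150)&(v>100)
yellow=lambda h,s,v:(h>=22)&(h<=34)&(s>130)&(v>90)
red=lambda h,s,v:((h<=5)|(h>=174))&(s>130)&(v>70)
grey=lambda h,s,v:(s<45)&(v>125)
bx={'T':(190,135,285,220),'S':(280,200,400,312)}
if __name__=='__main__':
    yc={}
    for k,d in(('T',T),('S',S)):
        ym=pts(mask(d,bx[k],yellow)); yc[k]=ym.mean(0); print(k,'yellow',len(ym),yc[k],ym.min(0),ym.max(0))
        om=pts(mask(d,bx[k],orange)); print(' orange',len(om),cv2.minAreaRect(om.astype(np.float32)),cv2.fitLine(om.astype(np.float32),2,0,.01,.01).ravel())
        g=pts(mask(d,bx[k],grey)); P=np.array([onz(d,u,v,.012)[:2] for u,v in g],np.float32)
        r=cv2.minAreaRect(P); print(' base',r,'\n',cv2.boxPoints(r).round(3).tolist())
        print([proj(d,[*q,.012]).round().tolist() for q in cv2.boxPoints(r)])
        lb=(310,140,345,212) if k=='T' else (200,215,240,298)
        rm=pts(mask(d,lb,red)); print(' handle',len(rm),cv2.minAreaRect(rm.astype(np.float32)))
        P=np.array([onz(d,u,v,.068)[:2] for u,v in rm],np.float32); print(' handle@68',cv2.minAreaRect(P),cv2.boxPoints(cv2.minAreaRect(P)).round(3).tolist())
        w=pts(mask(d,lb,lambda h,s,v:(s<50)&(v>150))); print(' lens glass',len(w),cv2.minEnclosingCircle(w.astype(np.float32)), onz(d,*w.mean(0),.066))
    print('band',tri(ray(T,*yc['T']),ray(S,*yc['S'])))
    a=cv2.resize(T['frame'][135:220,190:350],None,fx=5,fy=5,interpolation=cv2.INTER_CUBIC)[:, :800]
    cv2.imwrite('pics/ct.png',a)
E
python3 m.py
```

```text
T yellow 20 [248.5  144.55] [245 141] [252 148]
 orange 62 ((207.42999267578125, 205.00997924804688), (20.5060977935791, 4.242640495300293), 81.8698959350586) [1.20742835e-01 9.92683828e-01 2.07725800e+02 2.06000000e+02]
 base ((0.6335349678993225, 0.16242201626300812), (0.16922353208065033, 0.2617247402667999), 10.388998031616211) 
 [[0.5270000100135803, 0.2759999930858612], [0.5740000009536743, 0.017999999225139618], [0.7400000095367432, 0.04899999871850014], [0.6930000185966492, 0.3059999942779541]]
[[202.0, 202.0], [276.0, 191.0], [269.0, 144.0], [196.0, 155.0]]
 handle 123 ((327.3763732910156, 186.3856964111328), (27.419906616210938, 4.440645217895508), 82.56858825683594)
 handle@68 ((0.5873189568519592, -0.15811733901500702), (0.09385315328836441, 0.015106882899999619), 8.53121566772461) [[0.5400000214576721, -0.15800000727176666], [0.5419999957084656, -0.17299999296665192], [0.6349999904632568, -0.1589999943971634], [0.6330000162124634, -0.14399999380111694]]
 lens glass 238 ((324.0, 157.5), 9.013978004455566) [ 0.68638408 -0.14475745  0.066     ]
S yellow 69 [319.60869565 286
[... 470 characters left out ...]
 0.30000001192092896]]
[[380.0, 230.0], [285.0, 238.0], [292.0, 308.0], [396.0, 299.0]]
 handle 214 ((216.39620971679688, 236.90701293945312), (6.424474716186523, 33.978336334228516), 2.0454084873199463)
 handle@68 ((0.5904262065887451, -0.16370439529418945), (0.0983860194683075, 0.016414865851402283), 8.186139106750488) [[0.5410000085830688, -0.16300000250339508], [0.5429999828338623, -0.17900000512599945], [0.6399999856948853, -0.16500000655651093], [0.6380000114440918, -0.14900000393390656]]
 lens glass 433 ((214.68988037109375, 273.43670654296875), 12.54908275604248) [ 0.6894053  -0.15038451  0.066     ]
band (array([0.7149809 , 0.10825417, 0.11045685]), np.float64(0.006530698389329443))
```

View pics/ct.png

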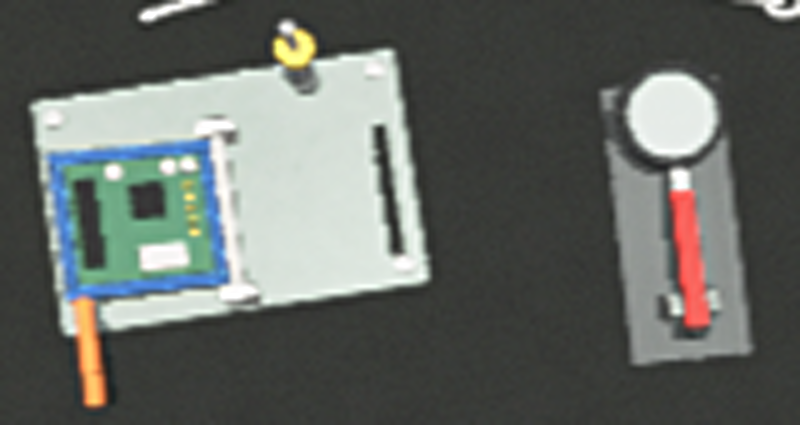

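The base yaw is about 10.4°, with the origin near (0.614, 0.156). The triangulated band agrees with its nominal place. I'll move above the pin and take a closer look there.

```bash
cat >> h.py <<'E'
from scipy.spatial.transform import Rotation as Ro
def down(yaw):   # tool z down, tool y perpendicular to direction yaw (tool x along yaw)
    c,s=np.cos(yaw),np.sin(yaw); x=np.array([c,s,0]); z=np.array([0,0,-1.]); y=np.cross(z,x)
    q=Ro.from_matrix(np.c_[x,y,z]).as_quat(); return [q[3],q[0],q[1],q[2]]
O=np.array([.614,.156]); YF=np.radians(10.4)
def fx(x,y,z):
    c,s=np.cos(YF),np.sin(YF); return np.array([O[0]+c*x-s*y,O[1]+s*x+c*y,z])
E
python3 - <<'E'
from m import *
print('pinmid',tri(ray(T,207.6,205),ray(S,372.9,218.1)),fx(-.086,.108,.05))
q=arm.read_tool_rot(); R=Ro.from_quat([q[1],q[2],q[3],q[0]]).as_matrix(); print(R.round(2).tolist())
E_=load('wrist0')['extrinsics']; o=-E_[:3,:3].T@E_[:3,3]; print('cam in tool',R.T@(o-arm.read_tool_pos()), (R.T@E_[:3,:3].T).round(2).tolist())
p=fx(-.098,.105,.05+.15)
for y in(YF,YF+np.pi): 
    k=arm.ik(p,down(y)); print(k)
    k=arm.ik([.614,-.158,.15],down(np.radians(8.2)+y-YF)); print(k)
print(arm.pinch_z)
E
```

```text
pinmid (array([0.51067496, 0.23892378, 0.08490757]), np.float64(0.009848127486377641)) [0.50991679 0.24670107 0.05      ]
[[-0.97, 0.25, -0.0], [0.25, 0.97, -0.0], [-0.0, -0.0, -1.0]]
cam in tool [ 0.08277333 -0.0004965  -0.16227532] [[0.0, 0.95, 0.3], [1.0, -0.0, -0.0], [-0.0, 0.3, -0.95]]
[-1.02927328  0.33075887  0.63455147  1.87845541 -0.23001687  1.00548887
 -1.68559547]
[-0.52334159  0.71812576  1.10621396  1.75391854 -0.70827279  1.12961838
 -0.61680824]
[-0.61520695  0.29236838  0.10835212  1.85594442 -0.03716337  0.99521459
  1.26112681]
[-0.22086497  0.51686328  0.57175064  1.73809908 -0.32712249  0.98299667
  2.18905784]
0.0187
```

```bash
python3 - <<'E'
from m import *
q=down(YF+np.pi)
arm.move_to(fx(-.098,.102,.085+.12),q)
w=shot('wrist','w1'); t=shot('top','t1')
print(arm.read_time_s(),arm.read_tool_pos())
om=pts(mask(w,(0,0,560,420),orange)); r=cv2.minAreaRect(om.astype(np.float32)); print(len(om),r,cv2.boxPoints(r).tolist())
for z in(.05,.07,.085):
    print(z,[ (lambda d:(np.cos(YF)*d[0]+np.sin(YF)*d[1],-np.sin(YF)*d[0]+np.cos(YF)*d[1]))(onz(w,u,v,z)[:2]-O) for u,v in cv2.boxPoints(r)])
E
```

```text
2.1667 [0.49884755 0.23982747 0.20495445]
5241 ((404.5, 357.0), (20.0, 309.0), 90.0) [[250.0, 347.0], [559.0, 347.0], [559.0, 367.0], [250.0, 367.0]]
0.05 [(np.float64(0.09212324719513099), np.float64(0.0723865681947888)), (np.float64(0.09169357030503407), np.float64(0.4449607279930202)), (np.float64(0.12158663148090645), np.float64(0.45296160599633717)), (np.float64(0.12199906403878417), np.float64(0.07171715578456161))]
0.07 [(np.float64(0.0749148384453386), np.float64(0.07430021843950428)), (np.float64(0.07451223030810714), np.float64(0.42340297894198753)), (np.float64(0.10252209063233945), np.float64(0.4308998182260488)), (np.float64(0.10290854079451431), np.float64(0.07367297762266532))]
0.085 [(np.float64(0.06200853188299432), np.float64(0.07573545612304089)), (np.float64(0.06162622531041194), np.float64(0.4072346671537128)), (np.float64(0.08822368499591411), np.float64(0.41435347739833267)), (np.float64(0.08859064836131202), np.float64(0.0751398440012431))]
```

View pics/w1.png

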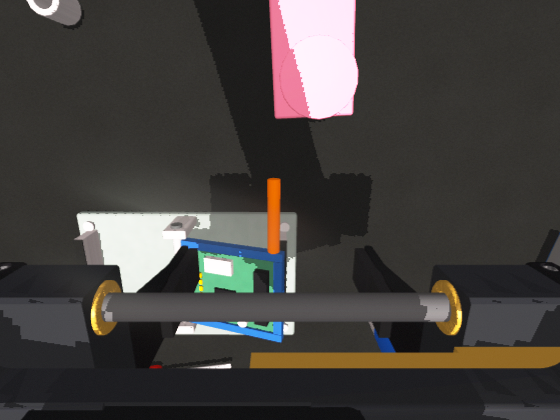

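The wrist view shows the pin at columns 267-281, rows 180-253, centred between the fingers. The pin's ray plane and its circle about the hinge give the frame angle.

```bash
python3 - <<'E'
from m import *
from scipy.optimize import least_squares
w=load('w1')
om=pts(mask(w,(250,170,300,262),orange)); r=cv2.minAreaRect(om.astype(np.float32)); print(len(om),r); 
tipw=[om[om[:,1]<=om[:,1].min()+2][:,0].mean(),om[:,1].min()]
midw=om[(om[:,1]>200)&(om[:,1]<235)].mean(0)
ends={}
for n,d,b in(('T',T,bx['T']),('S',S,bx['S'])):
    o=pts(mask(d,b,orange)); 
    v=o[:,1].max() if n=='T' else o[:,1].min(); ends[n]=[o[abs(o[:,1]-v)<=2][:,0].mean(),v+(1 if n=='T' else 0)]
print(tipw,midw,ends)
for a in('T','S'):
    print('tip',tri(ray(w,*tipw),ray({'T':T,'S':S}[a],*ends[a])))
for th in np.arange(0,.4,.05):
    P=lambda x:fx(x,.108*np.cos(th),.05+.108*np.sin(th))
    print(round(th,2),proj(w,P(-.122)).round(1),proj(w,P(-.0505)).round(1),'T',proj(T,P(-.122)).round(1),proj(T,P(-.0505)).round(1),'S',proj(S,P(-.122)).round(1))
E
```

```text
955 ((273.5, 215.5), (75.0, 13.0), 90.0)
[np.float64(273.5), np.int64(178)] [273.32935561 217.19809069] {'T': [np.float64(208.6), np.int64(216)], 'S': [np.float64(370.6), np.int64(206)]}
tip (array([0.47138067, 0.23354062, 0.11059853]), np.float64(0.0029678230386822645))
tip (array([0.47521022, 0.23095278, 0.08466513]), np.float64(0.004749778460384178))
0.0 [280.7 171. ] [280.3 237.1] T [210.  216.5] [207.1 196. ] S [372.7 212.8]
0.05 [280.6 172.1] [280.2 239.1] T [209.7 216.4] [206.8 195.8] S [373.  211.8]
0.1 [280.3 173.1] [279.9 241.1] T [209.6 216.3] [206.7 195.6] S [373.2 210.8]
0.15 [279.7 174.2] [279.3 243.2] T [209.5 216.1] [206.6 195.4] S [373.3 209.8]
0.2 [278.8 175.2] [278.4 245.3] T [209.6 216. ] [206.6 195.2] S [373.3 208.8]
0.25 [277.5 176.4] [277.3 247.4] T [209.7 215.8] [206.7 195. ] S [373.3 207.8]
0.3 [275.9 177.5] [275.8 249.6] T [209.8 215.7] [206.9 194.7] S [373.1 206.9]
0.35 [274.  178.7] [274.  251.9] T [210.1 215.5] [207.1 194.5] S [372.7 205.9]
```

All views agree on θ≈0.33. I'll grip the pin and swing it.

```bash
python3 - <<'E'
from h import *
pz=arm.pinch_z
P=lambda th:fx(-.098,.108*np.cos(th),.05+.108*np.sin(th)-pz)
print('hit',arm.move_l(P(.33),v=.12,max_force=15))
arm.grab(grip_force=20); print(arm.read_grip_width(),arm.read_gripper_force(),arm.read_wrist_force())
for th in np.linspace(.33,np.pi-.1,13)[1:]:
    s=arm.move_l(P(th),v=.12,max_force=45); print(round(th,2),s,arm.read_wrist_force().round(1),round(arm.read_grip_width(),3))
    if s: break
else:
    for th in(np.pi,np.pi+.06):
        print(arm.move_l(P(th),v=.05,max_force=25),arm.read_wrist_force().round(1),arm.read_tool_pos()-P(np.pi))
print(arm.read_time_s())
shot('top','t2');shot('scene','s2')
E
python3 -c "
import cv2,numpy as np
a=cv2.imread('pics/t2.png')[130:230,180:340];b=cv2.imread('pics/s2.png')[190:320,200:410]
a=cv2.resize(a,(640,400));b=cv2.resize(b,None,fx=3,fy=3)[:,:640];cv2.imwrite('pics/c2.png',cv2.resize(np.vstack([a,b[:, :640]]),(480,592)))"
```

```text
hit False
0.1276747271712055 19.997251331806183 [ 0.94869285 -4.15880518 -1.65032481]
0.56 False [-0.2 -1.2  0.3] 0.128
0.78 False [-2.3  3.2  3.3] 0.129
1.01 False [-5.1  6.8  9.4] 0.13
1.23 False [-6.2  2.8 15. ] 0.134
1.46 False [-5.3  0.4 13.5] 0.132
1.69 False [-3.3 -2.8  9.9] 0.125
1.91 False [-1.7 -4.8  7. ] 0.128
2.14 False [-2.2 -5.1  5.7] 0.134
2.36 False [-2.3 -5.5  3.6] 0.129
2.59 False [-1.6 -5.1  3. ] 0.127
2.82 False [-1.1 -5.5  0.1] 0.125
3.04 False [-0.5 -7.9 -0.8] 0.125
False [-0.7 -8.9 -1. ] [-3.12079367e-05 -1.49419395e-03  3.37751445e-05]
False [-0.3 -9.9  1.1] [-2.54818170e-05 -1.65649913e-03 -6.05336620e-03]
9.5333Traceback (most recent call last):
  File "<string>", line 4, in <module>
    a=cv2.resize(a,(640,400));b=cv2.resize(b,None,fx=3,fy=3)[:,:640];cv2.imwrite('pics/c2.png',cv2.resize(np.vstack([a,b[:, :640]]),(480,592)))
                                                                                                                   ~~~~~~~~~^^^^^^^^^^^^^^^^
    return _nx.concatenate(arrs, 0, dtype=dtype, casting=casting)
           ~~~~~~~~~~~~~~~^^^^^^^^^^^^^^^^^^^^^^^^^^^^^^^^^^^^^^^
ValueError: all the input array dimensions except for the concatenation axis must match exactly, but along dimension 1, the array at index 0 has size 640 and the array at index 1 has size 630
```

```bash
python3 - <<'E'
from h import *
p=np.array(arm.read_tool_pos()); print(p)
print(arm.move_l([p[0],p[1],.012],v=.04,max_force=18),arm.read_wrist_force().round(1),arm.read_tool_pos(),arm.read_grip_width())
arm.hold(.3); arm.ungrasp()
p=np.array(arm.read_tool_pos()); arm.move_l([p[0],p[1],.2],v=.2)
w=shot('wrist','w3'); shot('top','t3'); shot('scene','s3'); print(arm.read_time_s())
a=load('t3')['frame'][130:230,180:340];b=load('s3')['frame'][190:320,200:410]
cv2.imwrite('pics/c3.png',np.vstack([cv2.resize(a,(460,288)),cv2.resize(b,(460,285))]))
E
```

```text
[0.53708123 0.03044679 0.02523746]
True [1.1 0.2 2.7] [0.53767245 0.03036928 0.02357408] 0.11420998797913404
12.7417
```

View pics/c3.png

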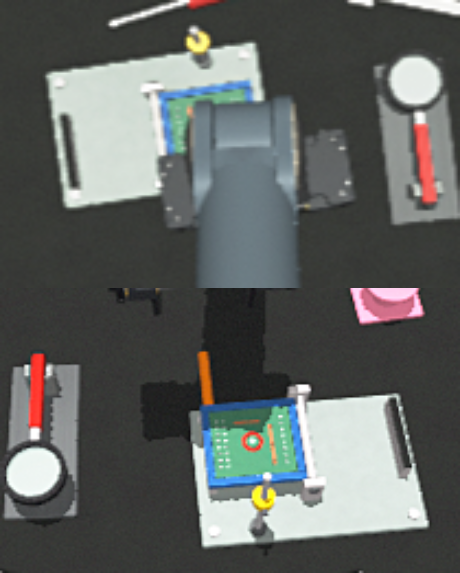

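View pics/w3.png

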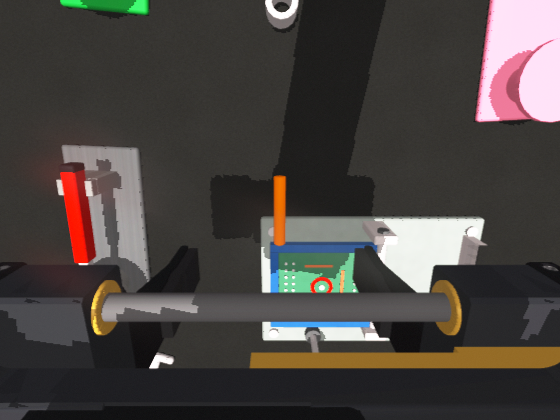

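The frame is over: the red ring shows at wrist (321,287). The next wrist view, from beyond the post, should show the band, ring and loupe together.

```bash
python3 - <<'E'
from m import *
YL=np.radians(8.2)
arm.move_to([.80,-.03,.22],down(YL+np.pi))
w=shot('wrist','w4'); t=shot('top','t4'); s=shot('scene','s4'); print(arm.read_time_s())
w3=load('w3'); s3=load('s3')
for th in(2.95,3.05,3.1416):
    P=lambda x:fx(x,.108*np.cos(th),.05+.108*np.sin(th)); print(th,'pin w3',proj(w3,P(-.122)).round(1),proj(w3,P(-.06)).round(1),'ring',proj(w3,fx(0,-.062*np.cos(th-np.pi),.052)),proj(s3,fx(0,-.062,.052)))
om=pts(mask(w3,(255,165,300,260),orange)); print('pin',om.min(0),om.max(0))
cr=lambda m:(m.min(0)+m.max(0))/2
rw=cr(pts(mask(w3,(305,270,340,305),red))); rs=cr(pts(mask(s3,(300,245,330,270),red))); print('ring',rw,rs,tri(ray(w3,*rw),ray(s3,*rs)),fx(0,-.062,.052),onz(w3,*rw,.052),onz(s3,*rs,.052))
print('pred w4 band',[proj(w,fx(.09,-.065,z)).round() for z in(.11,.13)],'lens',proj(w,[.688,-.1475,.066]).round(),'grip',proj(w,[.6137,-.158,.068]).round())
E
```

```text
13.9417
2.95 pin w3 [283.6 180. ] [283.3 241.8] ring [324.06736597 285.89819128] [315.97752097 259.64833962]
3.05 pin w3 [281.8 177.7] [281.6 237.7] ring [323.26816267 285.89899277] [315.97752097 259.64833962]
3.1416 pin w3 [281.2 175.7] [281.1 234.2] ring [323.03068061 285.89923093] [315.97752097 259.64833962]
pin [273 175] [285 245]
ring [321.5 284.5] [315. 259.] (array([0.62369101, 0.09268464, 0.05227722]), np.float64(0.00047399585573018816)) [0.62519219 0.09501857 0.052     ] [0.62380528 0.09299291 0.052     ] [0.62363687 0.0924627  0.052     ]
pred w4 band [array([455., 133.]), array([469., 135.])] lens [164.  59.] grip [154. -41.]
```

View pics/w4.png

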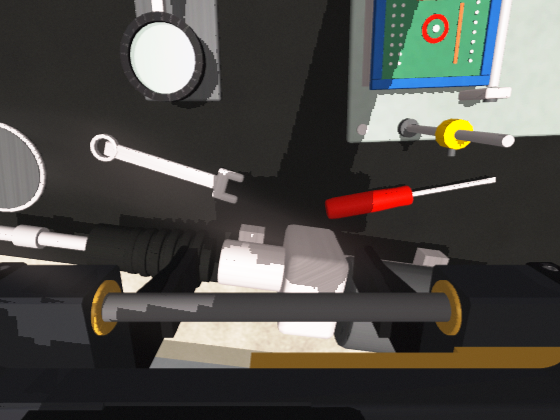

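Band at w4 (455,134), ring (435,29), lens (165,58), all close to prediction. I'll compute the band and lens from the bounding-box centres.

```bash
python3 - <<'E'
from m import *
w=load('w4');s=load('s4');t=load('t4')
cr=lambda m:(m.min(0)+m.max(0))/2
f=lambda d,b,c:cr(pts(mask(d,b,c)))
bw=f(w,(425,110,490,160),yellow);bs=f(s,(305,270,335,300),yellow);bt=f(t,(235,130,262,155),yellow)
print('band',bw,bs,bt,tri(ray(w,*bw),ray(s,*bs)),tri(ray(w,*bw),ray(t,*bt)))
rw=f(w,(415,5,455,50),red);print('ring',onz(w,*rw,.052))
# band height from w alone and s alone, with post xy relative to ring known; shift each view by its ring bias
ring=np.array([.6237,.0927]); 
c_,s_=np.cos(YF),np.sin(YF); post=ring+[c_*.09+s_*.003,s_*.09-c_*.003]
for d,b in((w,bw),(s,bs)):
    o,v=ray(d,*b); k=(post-o[:2])@v[:2]/(v[:2]@v[:2]); print('z',o+k*v,post)
white=lambda h,s,v:(s<60)&(v>140)
for d,b in((w,(130,20,200,100)),(s,(195,250,240,298))):
    m=pts(mask(d,b,white)); print('lens',cr(m),m.mean(0),onz(d,*cr(m),.061))
print('handle s',cv2.minAreaRect(np.array([onz(s,u,v,.068)[:2] for u,v in pts(mask(s,(200,215,240,270),red))],np.float32)))
E
```

```text
band [453.5 134. ] [320.  285.5] [248.5 144.5] (array([0.7151149 , 0.10551421, 0.11399206]), np.float64(0.00047682138635815846)) (array([0.71589649, 0.11182645, 0.10298254]), np.float64(0.0015776754229533403))
ring [0.62530713 0.09325234 0.052     ]
z [0.71529089 0.10603327 0.11273449] [0.71276299 0.10599601]
z [0.71275307 0.10591658 0.10805782] [0.71276299 0.10599601]
lens [162.5  57.5] [162.42978374  57.34957569] [ 0.68690494 -0.15086971  0.061     ]
lens [230. 280.] [230.86111111 281.69444444] [ 0.70092756 -0.11128598  0.061     ]Traceback (most recent call last):
  File "<stdin>", line 16, in <module>
cv2.error: OpenCV(4.12.0) /io/opencv/modules/imgproc/src/convhull.cpp:143: error: (-215:Assertion failed) total >= 0 && (depth == CV_32F || depth == CV_32S) in function 'convexHull'
```

Band z≈0.1127, lens≈(0.688,-0.151), loupe yaw≈8°. Next I'll grip, lift and check.

```bash
python3 - <<'E'
from m import *
YL=np.radians(8.0); q=down(YL+np.pi); g=np.array([.6137,-.1610])
arm.move_to([*g,.17],q)
print('hit',arm.move_l([*g,.0405],v=.1,max_force=10),arm.read_tool_pos())
arm.grab(grip_force=40); print(arm.read_grip_width()*87,arm.read_gripper_force(),arm.read_wrist_force().round(1))
z0=arm.read_tool_pos()[2]
print('lift',arm.move_l([*g,.12],v=.08,max_force=20)); arm.hold(.2); print(arm.read_wrist_force().round(2),arm.read_gripper_force())
arm.move_l([*g,.25],v=.15)
b=np.array([.5497,.0825])
arm.move_to([*b,.25],q); arm.hold(.2)
w=shot('wrist','w5');s=shot('scene','s5');t=shot('top','t5'); print(arm.read_time_s(),z0)
L=[*(b+.075*np.array([np.cos(YL),np.sin(YL)])),.25+.0187]
print(L,proj(s,L),proj(t,L))
a=s['frame'][150:330,230:410];c=t['frame'][100:240,160:300]
cv2.imwrite('pics/c5.png',np.hstack([cv2.resize(a,(400,400)),cv2.resize(c,(400,400))]))
E
```

```text
hit False [ 0.61424604 -0.16117401  0.04122656]
13.69410701461749 39.99967535957694 [-0.1  0.7 -0.1]
lift False
[ 0.03 -0.37 -1.54] 39.99935511499643
21.1833 0.04047152390350511
[np.float64(0.6239701051556177), np.float64(0.09293798257200492), 0.2687] [320.70293719 217.19471028] [249.41779353 163.00774747]
```

View pics/c5.png

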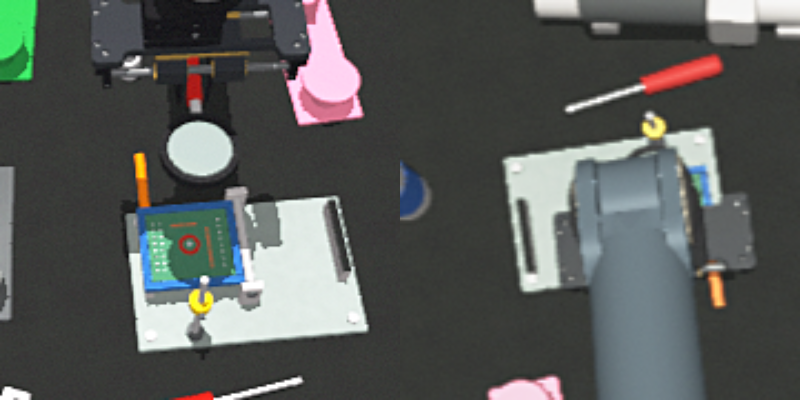

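The held lens shows at scene (321,217), matching the prediction of (320.7,217.2). Now I'll lower it and check.

```bash
python3 - <<'E'
from m import *
b=[.5497,.0825]
print(arm.move_l([*b,.0940],v=.08,max_force=8)); arm.hold(.7)
s=shot('scene','s6'); print(arm.read_time_s(),arm.read_tool_pos(),arm.read_wrist_force().round(2),arm.read_gripper_force())
L=np.array(arm.read_tool_pos())+[.075*np.cos(np.radians(8)),.075*np.sin(np.radians(8)),.0187]
m=pts(mask(s,(290,225,345,280),lambda h,s,v:(s<60)&(v>140))); y=pts(mask(s,(305,270,335,300),yellow))
print('lens pred',proj(s,L),'seen',(m.min(0)+m.max(0))/2,len(m),'band',(y.min(0)+y.max(0))/2)
cv2.imwrite('pics/c6.png',cv2.resize(s['frame'][190:310,260:420],(640,480)))
E
```

```text
False
24.0333 [0.5497013  0.08249263 0.09399566] [ 1.05 -0.06 -1.46] 39.99934343621135
lens pred [316.50711831 249.03890385] seen [316.5 248.5] 445 band [320.  285.5]
```

View pics/c6.png

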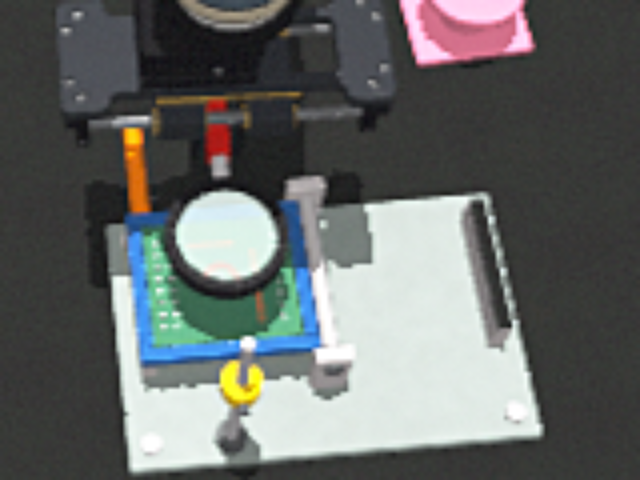

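The lens is at scene (316.5,248.5), as predicted, level and clear of the fixture, and the band hasn't moved. Handing in.

```bash
python3 -c "
from plant import arm
print(arm.close_job())"
```

```text
the job is handed in; nothing more can be done
None
```

I handed the job in at about 24 s. The frame is turned fully over, and the loupe is held level over the red-ringed joint, with its rim at the band height I measured (about 113 mm). The last image showed it clear of the fixture with the band unmoved; the judge's result was not shown.

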